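Hide the dog's biscuit by tracing the puzzle board's groove

TASK

Get the round wooden dog puzzle ready: put the fingertips in the dish of the sliding cover and trace the curved groove with it, all the way round to the other end, until the cover is fully home over the well that holds the biscuit. Only push it along lightly: do not lift or tip the cover, do not shift the board, and leave the clicker and the ring lying on the board, and everything else on the shelf, as they are.

Things in the scene. Friction and masses are not known exactly. Their poses are not given: they have to be found in the camera images.
- board: Round light-wood dog puzzle board, 330 mm diameter, 30 mm thick, 1.5 kg, loose on the shelf. Origin: centre of its underside; z up. In its top: a groove, a circular arc about the board's centre, centre-line radius 95 mm, 75 mm wide, floor 14 mm above the underside. It runs 210 degrees, from well_a at +75 deg (from board +x towards +y) through 180 deg (board's -x side) to well_b at -75 deg.
- well_a (a point): Centre of the well in the groove's end at +75 degrees, at the height of the groove floor. The well is a round recess 52 mm across, 8 mm deep; the cover slides across it without dropping in. The groove's end wall is round, 37.5 mm radius about this point; beyond it, the +x side of the board is solid, level with the board's top.
- well_b (a point): The same at the groove's other end, at -75 degrees.
- groove_mid (a point): Point on the groove's centre line half-way between the two wells (180 deg), on the groove floor. The groove's walls stand at radius 57.5 and 132.5 mm, 16 mm high.
- cover: Sliding cover: brown wooden disc lying loose in the groove, 70 mm diameter, 16 mm high (top level with the board's), 70 g. In its top a round dish 56 mm across, 10 mm deep, its floor 6 mm above the underside. Origin: centre of its underside. Starts at one groove end, over the empty well; 2.5 mm play to each wall; at the other end it stops against the end wall, within 3 mm of the well's centre.
- biscuit: Bone-shaped reddish-brown dog biscuit, 36 x 23 mm, 6 mm thick, lying in the well at the end of the groove opposite the cover, below the level of the groove floor. Origin: centre of its underside.
- clicker: Black plastic training clicker, 55 x 34 x 14 mm, with a round grey button (17 mm high there), lying on the middle of the board inside the groove. Bystander. Origin: centre of its underside.
- ring: Teal rubber ring, 82 mm outside, 46 mm inside, 18 mm high, lying on the solid part of the board between the groove's two ends. Bystander. Origin: centre of its underside.
- jar: Clear glass treat jar with a metal twist cap, 108 mm diameter, 162 mm high, left of the board. Bystander.
- bowl: Yellow silicone bowl, 136 mm across, 50 mm high, right of the board. Bystander.
- brush: Wooden grooming brush, about 200 x 55 x 31 mm, lying bristles down, left of the board. Bystander.
- dispenser: Grey plastic bag dispenser, upright, 42 mm diameter, 74 mm high, right of the board. Bystander.
Not all that is in view belongs to the job. Several things have the shape of the cover; the one meant has the colours described above.

How it is judged (in metres and radians):
On the way:
1. the cover, in its groove, passes the middle of the curve (horizontal distance between cover and groove_mid below 0.03 m and z of cover in the frame of board below 0.019 m), for 0.02 s.
At the end, for the whole second after the job is handed in: The cover lies flat on the groove floor, at rest, its centre within 6 mm (seen from above) of the centre of the well that holds the biscuit, with the biscuit still down in that well (((horizontal distance between cover and well_a below 0.006 m and horizontal distance between biscuit and well_a below 0.016 m) or (horizontal distance between cover and well_b below 0.006 m and horizontal distance between biscuit and well_b below 0.016 m)) and z of cover in the frame of board between 0.011 and 0.017 m and angle between cover's own z axis and vertical below 0.06 rad and z of biscuit in the frame of board below 0.01 m and linear speed of each of cover, board below 0.01 m/s); the robot touches nothing.
It fails at once if the cover is lifted more than 6 mm off the groove floor or tipped (z of cover in the frame of board above 0.02 m or angle between cover's own z axis and vertical above 0.2 rad).
It fails at once if the cover is pressed or pushed with more than 25 N (contact force between the fingers and cover above 25 N).
It fails at once if the board is shifted by more than 20 mm, or lifted (distance of board from where it was at the start of the episode above 0.02 m or height (world z) of board above 0.01 m).
It fails at once if the biscuit is shifted by more than 20 mm (distance of biscuit from where it was at the start of the episode above 0.02 m).
It fails at once if the clicker or the ring is shifted by more than 30 mm, or anything else on the shelf by more than 20 mm (distance of any of clicker, ring from where it was at the start of the episode above 0.03 m or distance of any of jar, bowl, brush, dispenser from where it was at the start of the episode above 0.02 m).
It also fails if it takes over 51 s, if anything falls off the work surface, if the arm or the gripper's body presses on something with over 40 N, if the wrist force passes 120 N, or if a joint passes its speed limit or range.

ROBOT

A 6-joint arm with a two-finger parallel gripper is mounted at the origin on the work surface. World frame = base frame: x ahead of the robot, y to its left, z up, the work surface at z = 0. Lengths are in mm, angles in degrees, forces in N, time in s.
With the tool pointing down it reaches from about 300 to 850 mm from the base axis. Payload 4.2 kg.
Tool frame: the origin (TCP) lies at the very end of the fingers, on their centre line; the grasp point (between the pads) lies 19 mm behind it; x points along the fingers, y is the direction in which the jaws open and shut, and the axes are right-handed (so a half turn about x gives the same grasp; the last joint's range is limited). The gripper opens to 91 mm and grips with 3 to 60 N. Pads are 32 mm wide; open, the fingers measure 118 mm over their backs; the gripper's body (76 mm by 178 mm) begins 60 mm behind the grasp point.
Start: joints at [-73.281, 18.312, 89.639, -0, 72.044, -1.146], TCP at [176.397, -547.291, 213.976] pointing down, gripper open.
Joint ranges: [-177.97, 177.97], [-48.28, 115.42], [12.27, 149.76], [-77.06, 257.06], [2.81, 150.46], [-146.56, 146.56]. Speed limits (degrees/s): [147.25, 147.25, 180, 180, 180, 180].

INTERFACE

Orientations are given as [roll, pitch, yaw] about the fixed x, y, z axes, in that order (R = Rz(yaw) Ry(pitch) Rx(roll)).
In Python, from workcell import sensors, grab_frame, job_done, finder gives the robot as it stands.
- The arm moves only by the tool play_rows, never from a script. Its argument "motion" is a list of rows, each a list of 5 numbers: the shift along the world's x, y, z in m, then the turn about the world's z in rad, then the opening, from 0 (shut) to 1 (fully open). In form: [[tx, ty, tz, roll, fingers], ...]. A call has exactly 8 rows; each row is the pose to reach, as a shift and turn from the pose commanded when the call began; what a row does not reach only later rows make up. A row lasts 1/12 s, in which the tool goes at most 41.7 mm and 7.16 degrees, less where a joint would pass 70% of its speed; a pose out of reach is approached as far as the arm can. A call with a gripper value outside its range is refused whole. The fingers move at their own pace and stop on an object; "squeeze" is the grip in N (left out, the last holds). Time passes only in rows, so rows that repeat a pose let the fingers close, or fill a call up. It gives the time, the measured TCP pose, the force and the opening at its end, in the units of the state.
- sensors.state(): the state, without advancing time (a new reading comes with each control period).
- grab_frame(name): name is "scene" or "top" or "wrist"; returns a dict with "img" (480x640x3 uint8, blue, green, red), "fx", "fy", "cx", "cy" (pixels), "rvec" (rotation vector, rad) and "tvec" (3), from world to camera coordinates, as OpenCV has them; the wrist camera has in their place "tool_from_camera" (4x4, takes a point from camera to tool coordinates, whose origin is the TCP and whose axes are the tool frame's). Camera axes: x right, y down, z forward; pixel columns grow to the right and rows downward; lengths in mm; the calibration is good to about 2 mm. The wrist camera is an equidistant fisheye: a pixel r from the principal point sees the ray r / f radians off the axis. A picture is of the moment at which its call begins: read the wrist's pose just before it. There is no depth.
- job_done(): hands the job in, once; it reports no verdict.
Trained networks look in a picture, given as the dict that the camera call returned (one of the last four; its "shot" number tells which), for a name from the list of things; names that differ only in an ending like _2 or _b are one class to them, and where a whole thing is asked for, a point or a joint stands for the part that bears it (a point fixed in the world has none). Each returns a list of dicts, best first, with "conf" (0 to 1); they miss things now and then, are a little off and sometimes report something else, mostly with a low value. They report only what shows in the picture. A call takes as long as a camera call. They do not tell look-alikes from the thing itself.
- finder.spot_in(picture, label): "point" ([column, row] in pixels, amid what is visible of it).
- finder.spot_point(picture, label): "point" ([column, row] in pixels: a listed point, or the origin of a listed thing).
The state is a dict: "time_s": time; "qpos": joint angles; "qvel": joint speeds; "effort": joint torques, N m; "ee_pos": TCP position; "ee_rot": TCP orientation; "force": force on the tool from outside, world axes, zero at the start; "torque": the same for the moment, N m; "gripper_width": finger opening in mm.
Only numpy, scipy, OpenCV 4.12 (cv2) and the standard library are available. Lean on these libraries where they do the work, as an engineer would, in place of code of your own. Each camera call takes 0.05 s, during which the arm holds its last target.

## Working session

There is one attempt and no reset: what is moved stays moved. The work goes in short steps, Python scripts to look and compute and a tool call to move; the robot and the scene stay as the last step left them, time stands still between calls to the robot, and variables do not carry over. Pictures are saved under pics/ and viewed, and the job is handed in when it is done.

Besides the shell and the picture viewer there is one more tool, called after "Request:" as name([rows], argument=value, ...), one row to a line, values as JSON. play_rows: Moves the arm, as the interface text tells. Its arguments: {"type":"object","properties":{"motion":{"type":"array","items":{"type":"array","items":{"type":"number"}}},"squeeze":{"type":"number"}},"required":["motion"]}

```bash
mkdir -p pics; ls
python3 - <<'E'
from workcell import sensors, grab_frame, finder
import cv2
print(sensors.state())
for n in ["top","scene"]:
    f=grab_frame(n); cv2.imwrite(f"pics/{n}0.png",f["img"])
    print(n,f["fx"],f["fy"],f["cx"],f["cy"],f["rvec"],f["tvec"])
    for l in ["board","well_a","well_b","groove_mid","cover","biscuit","clicker","ring"]:
        print(l,[(r["conf"],r["point"]) for r in finder.spot_point(f,l)][:4])
E
```

```text
pics
{'time_s': 0.0, 'qpos': array([-7.32816813e+01,  1.83538324e+01,  8.97069165e+01, -1.82696312e-03,
        7.20435784e+01, -1.14780744e+00]), 'qvel': array([ 0.02952934, -0.01491888,  0.06397942,  0.04091633, -0.11922118,
       -0.00627439]), 'effort': array([-1.27085532e-03, -4.12466490e+01, -2.31981343e+01,  7.24737416e-02,
        4.58451617e-02, -1.65470283e-04]), 'ee_pos': array([ 176.23372796, -546.79456345,  213.09485755]), 'ee_rot': array([-90.19397708,  89.89565827, 107.67271389]), 'force': array([ 0.20334578, -0.21206732, -0.28751903]), 'torque': array([ 0.00758631, -0.00079358, -0.01963669]), 'gripper_width': 91.54528292369545}
top 449.5481555447006 449.5481555447006 321.66842805741004 237.07178737890794 [ 2.14497304 -2.20384546  0.05611238] [  11.49888798  506.85045968 1116.21592191]
board [(0.91, [278.0, 216.9])]
well_a [(0.75, [311.9, 233.0]), (0.62, [250.9, 191.7])]
well_b [(0.75, [311.9, 233.0]), (0.62, [250.9, 191.7])]
groove_mid [(0.79, [256.7, 251.6])]
cover [(0.96, [313.5, 229.8]), (0.95, [402.8, 174.1]), (0.93, [398.6, 234.7]), (0.78, [397.3, 283.0])]
biscuit [(0.51, [256.4, 253.6]), (0.4, [251.0, 194.5])]
clicker [(0.79, [279.5, 223.6])]
ring [(0.6, [300.1, 183.0])]
scene 552.4627354370608 552.4627354370608 325.0159877700264 234.5118365049221 [ 0.87935177  2.55572564 -1.01277845] [ 440.76717759 -187.51285065 1711.21915351]
board [(0.76, [351.9, 282.8])]
well_a [(0.82, [339.8, 252.3]), (0.65, [348.8, 309.9])]
well_b [(0.82, [339.8, 252.3]), (0.65, [348.8, 309.9])]
groove_mid [(0.6, [391.5, 275.9])]
cover [(0.94, [339.1, 256.0]), (0.88, [294.8, 210.9]), (0.87, [247.8, 227.5]), (0.78, [330.9, 193.5])]
biscuit [(0.59, [343.3, 310.7])]
clicker [(0.7, [356.3, 270.0])]
ring [(0.72, [308.2, 273.7])]
```

View pics/top0.png

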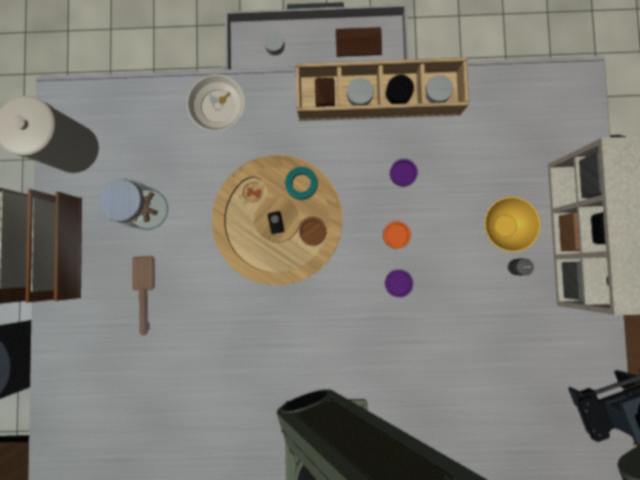

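Run:
```python
import cv2
a=cv2.imread("pics/top0.png")[140:310,190:420]
cv2.imwrite("pics/top0c.png",cv2.resize(a,None,fx=3.4,fy=3.4,interpolation=cv2.INTER_CUBIC))
```

```text
(no output)
```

View pics/top0c.png

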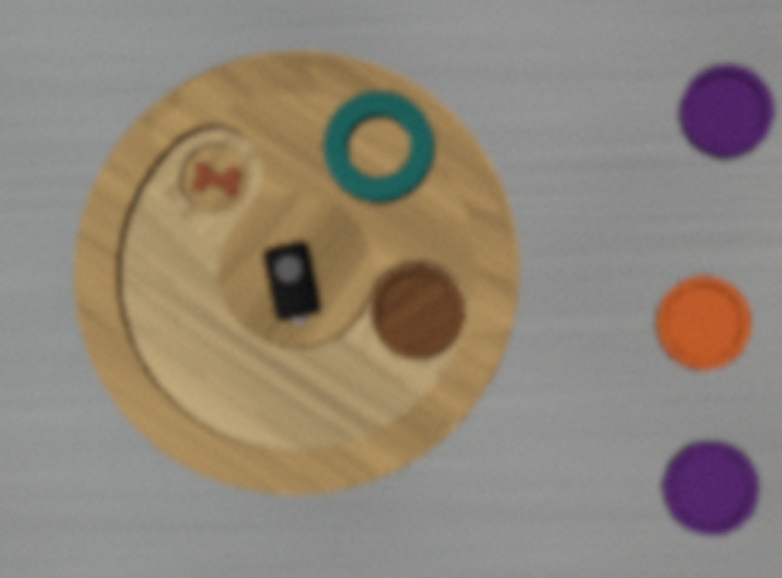

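View pics/scene0.png

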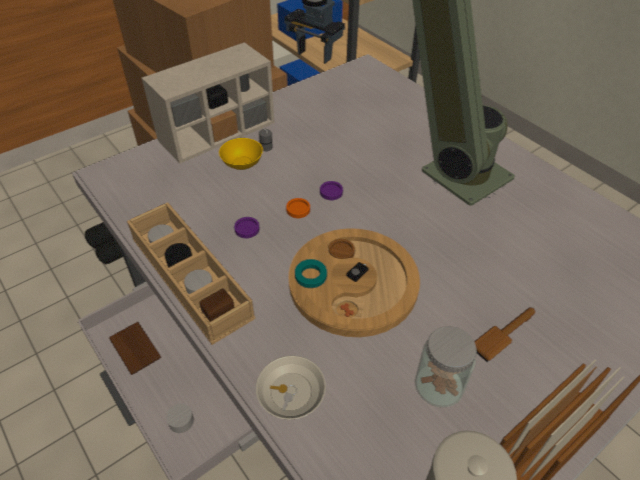

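The brown disc in the groove at (313,231) is the cover. Its look-alikes are purple (403,173), orange (397,235) and purple (399,283), all outside the board. The biscuit well is at (252,192). Next I measure the board's pose.

```bash
cat > h.py <<'E'
import numpy as np,cv2
def ray(f,p):
    K=np.array([[f["fx"],0,f["cx"]],[0,f["fy"],f["cy"]],[0,0,1]])
    R=cv2.Rodrigues(np.array(f["rvec"],float))[0]; t=np.array(f["tvec"],float).ravel()
    d=R.T@np.linalg.inv(K)@np.array([p[0],p[1],1.]); return -R.T@t,d
def plane(f,p,z):
    o,d=ray(f,p); return o+d*(z-o[2])/d[2]
def proj(f,P):
    K=np.array([[f["fx"],0,f["cx"]],[0,f["fy"],f["cy"]],[0,0,1]])
    return cv2.projectPoints(np.array(P,float).reshape(-1,1,3),np.array(f["rvec"],float),np.array(f["tvec"],float),K,None)[0].reshape(-1,2)
E
python3 - <<'E'
from h import *
from workcell import grab_frame, finder
f=grab_frame("top"); s=grab_frame("scene")
np.set_printoptions(precision=1,suppress=True)
for l,z in dict(board=0,well_a=14,groove_mid=14,cover=14,biscuit=6,clicker=30,ring=30).items():
    for g in (f,s):
        print(l,[(r["conf"],plane(g,r["point"],z)) for r in finder.spot_point(g,l)][:4])
# fit board outline
img=f["img"]; hsv=cv2.cvtColor(img,cv2.COLOR_BGR2HSV)
m=cv2.inRange(hsv,(5,60,40),(30,255,255))
m[:, :200]=0; m[:,350:]=0; m[:145]=0; m[295:]=0
m=cv2.morphologyEx(m,cv2.MORPH_CLOSE,np.ones((3,3)))
c=max(cv2.findContours(m,0,cv2.CHAIN_APPROX_NONE)[0],key=cv2.contourArea)
h=cv2.convexHull(c)
P=np.array([plane(f,p,30)[:2] for p in c[:,0]]); 
print("circle",cv2.minEnclosingCircle(P.astype(np.float32)))
e=cv2.fitEllipse(P.astype(np.float32)); print(e)
# cover dark brown
m2=cv2.inRange(hsv,(0,80,20),(16,255,125)); m2[:, :290]=0; m2[:,335:]=0; m2[:210]=0; m2[255:]=0
c2=max(cv2.findContours(m2,0,cv2.CHAIN_APPROX_NONE)[0],key=cv2.contourArea)
P2=np.array([plane(f,p,30)[:2] for p in c2[:,0]]).astype(np.float32); print("cover",cv2.fitEllipse(P2),cv2.minEnclosingCircle(P2))
E
```

```text
board [(0.85, array([556.7, 113.9,   0. ])), (0.28, array([626.1, 178.3,   0. ]))]
board [(0.91, array([557.6, 113.2,   0. ])), (0.65, array([596.7, 447.9,   0. ])), (0.6, array([ 406.9, -489.5,    0. ]))]
well_a [(0.68, array([631. , 170.1,  14. ])), (0.62, array([517.5,  20.9,  14. ]))]
well_a [(0.84, array([621.8, 162.9,  14. ])), (0.57, array([522. ,  32.6,  14. ]))]
groove_mid [(0.62, array([475.6, 168.1,  14. ])), (0.23, array([628.2, 173.4,  14. ]))]
groove_mid []
cover [(0.94, array([ 381.2, -187.4,   14. ])), (0.92, array([530.6,  22.8,  14. ])), (0.75, array([ 667.5, -215.2,   14. ])), (0.66, array([ 509.1, -190. ,   14. ]))]
cover [(0.92, array([ 504.8, -188.9,   14. ])), (0.75, array([ 674. , -202.7,   14. ])), (0.71, array([ 391.7, -185.2,   14. ])), (0.59, array([516.9,  22.7,  14. ]))]
biscuit [(0.57, array([549.6, 113. ,   6. ])), (0.41, array([622.1, 174.4,   6. ]))]
biscuit [(0.64, array([631.8, 169.3,   6. ])), (0.34, array([ 523.3, -484.6,    6. ]))]
clicker [(0.8, array([546.3, 114.4,  30. ])), (0.61, array([626.7, 174.9,  30. ]))]
clicker [(0.78, array([540.8, 112. ,  30. ])), (0.42, array([637.6, 184.4,  30. ]))]
ring [(0.59, array([644.8,  39. ,  30. ]))]
ring [(0.75, array([638.7,  37.3,  30. ])), (0.64, array([533.5,  32. ,  30. ]))]
circle ((554.794189453125, 109.6824722290039), 165.07701110839844)
((554.7443237304688, 109.63762664794922), (327.6348571777344, 327.7132873535156), 56.311058044433594)
cover ((523.1770629882812, 20.495819091796875), (65.5074234008789, 69.05290222167969), 103.1325912475586) ((523.305419921875, 20.093669891357422), 35.56441116333008)
```

Request:
play_rows([
  [0.02, 0.033, 0, 0, 0],
  [0.04, 0.066, 0, 0, 0],
  [0.06, 0.099, 0, 0, 0],
  [0.08, 0.132, 0, 0, 0],
  [0.1, 0.165, 0, 0, 0],
  [0.12, 0.198, 0, 0, 0],
  [0.14, 0.231, 0, 0, 0],
  [0.16, 0.264, 0, 0, 0],
], squeeze=10)

```text
time_s: 2.37
ee_pos: [337.0, -281.7, 214.2]
ee_rot: [122.8, 90.0, -39.4]
force: [0.8, -0.6, -0.2]
gripper_width: 40.7
```

Request:
play_rows([
  [0.02, 0.033, 0, 0, 0],
  [0.04, 0.066, 0, 0, 0],
  [0.06, 0.099, 0, 0, 0],
  [0.08, 0.132, 0, 0, 0],
  [0.1, 0.165, 0, 0, 0],
  [0.12, 0.198, 0, 0, 0],
  [0.14, 0.231, 0, 0, 0],
  [0.16, 0.264, 0, 0, 0],
])

```text
time_s: 3.03
ee_pos: [497.1, -17.4, 214.2]
ee_rot: [134.4, 90.0, -27.7]
force: [1.7, -0.7, -0.1]
gripper_width: 0.6
```

Run:
```python
from h import *
from workcell import sensors, grab_frame, finder
from scipy.spatial.transform import Rotation as Ro
np.set_printoptions(precision=2,suppress=True)
s=sensors.state(); print(s["time_s"],s["ee_pos"],s["qpos"],s["force"],s["gripper_width"])
R=Ro.from_euler("xyz",s["ee_rot"],degrees=True).as_matrix(); print(R)
f=grab_frame("wrist"); cv2.imwrite("pics/w1.png",f["img"]); print({k:v for k,v in f.items() if k!="img"})
```

```text
3.0333 [497.08 -17.37 214.21] [-3.32 11.28 99.39 -0.02 69.29 68.8 ] [ 1.7  -0.66 -0.07] 0.6342378936767398
[[ 0.    0.31 -0.95]
 [-0.   -0.95 -0.31]
 [-1.    0.   -0.  ]]
{'fx': 371.64829954431775, 'fy': 371.64829954431775, 'cx': 313.4249864594671, 'cy': 231.9350268727086, 'tool_from_camera': array([[  -0.  ,   -0.25,    0.97, -171.71],
       [   1.  ,   -0.  ,    0.  ,   -0.98],
       [   0.  ,    0.97,    0.25,  -71.31],
       [   0.  ,    0.  ,    0.  ,    1.  ]]), 'shot': 5}
```

View pics/w1.png

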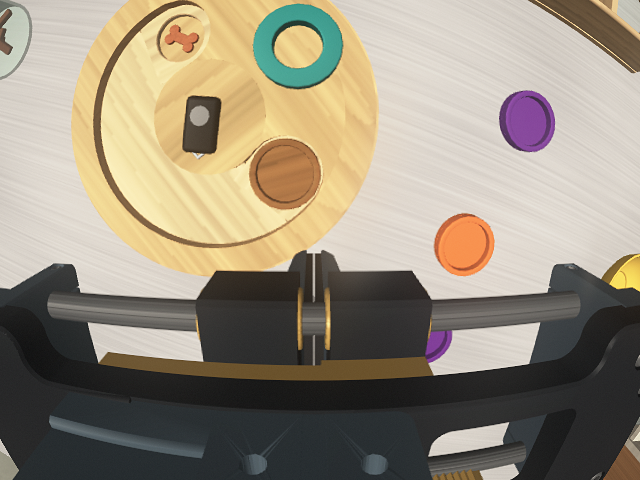

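The wrist view shows the brown cover with its dish at (286,173), the biscuit in its well at (182,38), the clicker at (202,124) and the ring at (298,45). The purple (527,121) and orange (464,244) discs are off the board. I'll refine the poses from this picture.

```bash
cat >> h.py <<'E'
from scipy.spatial.transform import Rotation as Ro
def wplane(f,st,p,z):
    p=np.atleast_2d(p).astype(float); dx=(p-[f["cx"],f["cy"]]); r=np.linalg.norm(dx,axis=1); th=r/f["fx"]
    d=np.c_[dx/np.maximum(r,1e-9)[:,None]*np.sin(th)[:,None],np.cos(th)]
    T=np.array(f["tool_from_camera"]); R=Ro.from_euler("xyz",st["ee_rot"],degrees=True).as_matrix()
    d=d@T[:3,:3].T@R.T; o=R@T[:3,3]+st["ee_pos"]
    return (o+d*((z-o[2])/d[:,2])[:,None])[:,:2]
from scipy.optimize import least_squares
def circ(P,r=None,c0=None):
    c0=P.mean(0) if c0 is None else c0
    if r: g=lambda v:np.hypot(*(P-v[:2]).T)-r; x0=[*c0]
    else: g=lambda v:np.hypot(*(P-v[:2]).T)-v[2]; x0=[*c0,30]
    s=least_squares(g,x0,loss="soft_l1",f_scale=1.0); return s.x,np.sqrt(np.mean(s.fun**2))
E
python3 - <<'E'
from h import *
from workcell import sensors, grab_frame, finder
np.set_printoptions(precision=1,suppress=True)
st=sensors.state(); f=grab_frame("wrist"); img=f["img"]
for l,z in dict(board=0,well_a=14,groove_mid=14,cover=14,biscuit=6,clicker=30,ring=30).items():
    print(l,[(r["conf"],r["point"],wplane(f,st,r["point"],z)[0]) for r in finder.spot_point(f,l)][:4])
hsv=cv2.cvtColor(img,cv2.COLOR_BGR2HSV)
print(hsv[173,286],hsv[60,110],hsv[100,450],hsv[220,290])
# board outer edge: radial scan in world for saturation drop
c0=np.array([554.8,109.6])
S=hsv[...,1].astype(float)
# rectify at z=30: 1 px=0.5mm
xs=np.arange(380,740,.5); ys=np.arange(-70,290,.5)
# inverse map: project world->fisheye
R=Ro.from_euler("xyz",st["ee_rot"],degrees=True).as_matrix();T=np.array(f["tool_from_camera"])
X,Y=np.meshgrid(xs[::-1],ys[::-1],indexing="ij")
P=np.stack([X,Y,np.full_like(X,30)],-1)-st["ee_pos"]
C=(P@R-T[:3,3])@T[:3,:3]
rr=np.hypot(C[...,0],C[...,1]); th=np.arctan2(rr,C[...,2])
u=f["cx"]+f["fx"]*th*C[...,0]/rr; v=f["cy"]+f["fx"]*th*C[...,1]/rr
rec=cv2.remap(img,u.astype(np.float32),v.astype(np.float32),cv2.INTER_LINEAR)
cv2.imwrite("pics/rec.png",rec[:600,:]); np.save("rec.npy",rec)
h2=cv2.cvtColor(rec,cv2.COLOR_BGR2HSV)
pts=[]
for a in np.radians(np.arange(0,360,3)):
    r=np.arange(150,180,.5); x=c0[0]+r*np.cos(a); y=c0[1]+r*np.sin(a)
    ix=((739.5-x)/.5).astype(int); iy=((289.5-y)/.5).astype(int)
    ok=(ix>=0)&(ix<rec.shape[0])&(iy>=0)&(iy<rec.shape[1])
    s=np.where(ok,h2[ix.clip(0,719),iy.clip(0,719),1],0).astype(float)
    if not ok.all(): continue
    g=s[4:]-s[:-4]; k=np.argmin(g)
    if g[k]<-30: pts.append([x[k+2],y[k+2]])
pts=np.array(pts); print(len(pts),circ(pts,None,c0))
m=cv2.inRange(h2,(0,90,20),(16,255,190)); 
cs=sorted(cv2.findContours(m,0,cv2.CHAIN_APPROX_NONE)[0],key=cv2.contourArea)[-4:]
for c in cs:
    q=c[:,0].astype(float); W=np.c_[739.5-q[:,1]*.5,289.5-q[:,0]*.5]; print("cont",cv2.contourArea(c)*.25,circ(W),cv2.minEnclosingCircle(W.astype(np.float32)))
E
```

```text
board [(0.85, [221.3, 122.6], array([555.5, 109.1]))]
well_a [(0.82, [184.4, 39.5], array([630.7, 172.7]))]
groove_mid [(0.78, [150.7, 182.3], array([474.6, 165.2]))]
cover [(0.86, [466.2, 246.8], array([ 513.1, -184.2])), (0.65, [293.7, 178.0], array([523.6,  18. ])), (0.61, [423.1, 338.7], array([ 392.6, -182.6])), (0.55, [524.9, 126.6], array([ 663.4, -202.9]))]
biscuit [(0.71, [183.4, 44.2], array([626.7, 175.4]))]
clicker [(0.94, [213.1, 131.7], array([545.8, 106.8])), (0.66, [610.5, 292.0], array([ 525.9, -426.2]))]
ring []
[ 14 152 186] [ 20 106 230] [ 16  17 221] [ 23  75 246]
89 (array([554.4, 109.8, 164.1]), np.float64(3.827286709648031))
cont 71.25 (array([624.2, 162.8,  25.6]), np.float64(0.9272143328960782)) ((636.25, 174.0), 20.014156341552734)
cont 131.0 (array([-101511.3,  258983.3,  278352. ]), np.float64(2.2188578197402777)) ((442.0, -24.25), 17.77824592590332)
cont 2783.875 (array([552.3, 109.2, 128.6]), np.float64(3.548842418534969)) ((554.2931518554688, 110.84623718261719), 132.52484130859375)
cont 3626.875 (array([522.5,  20.7,  34. ]), np.float64(0.8873223576576484)) ((522.0001220703125, 21.04531478881836), 35.059688568115234)
```

View pics/rec.png

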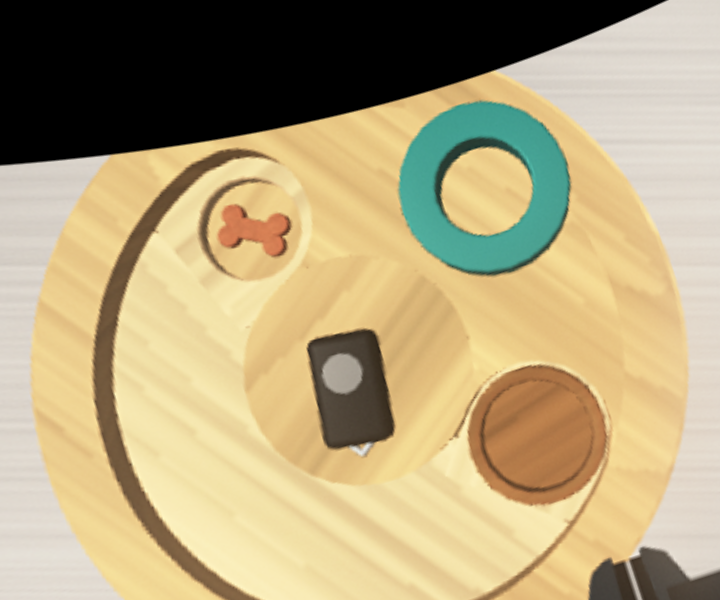

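Request:
play_rows([
  [0.013, 0.02, -0.02, 0, 0],
  [0.026, 0.04, -0.045, 0, 0],
  [0.026, 0.04, -0.07, 0, 0],
  [0.026, 0.04, -0.095, 0, 0],
  [0.026, 0.04, -0.12, 0, 0],
  [0.026, 0.04, -0.14, 0, 0],
  [0.026, 0.04, -0.154, 0, 0],
  [0.026, 0.04, -0.154, 0, 0],
])

```text
time_s: 4.15
ee_pos: [519.9, 19.7, 57.3]
ee_rot: [-15.4, 89.6, -177.6]
force: [-0.6, -0.2, 0.0]
gripper_width: 0.2
```

Run:
```python
from h import *
from workcell import sensors, grab_frame
np.set_printoptions(precision=2,suppress=True)
f=grab_frame("wrist"); s=sensors.state(); cv2.imwrite("pics/w2.png",f["img"]);print(s["time_s"],s["ee_pos"],s["force"])
```

```text
4.2 [521.2   19.81  58.99] [-0.23 -0.5  -0.29]
```

View pics/w2.png

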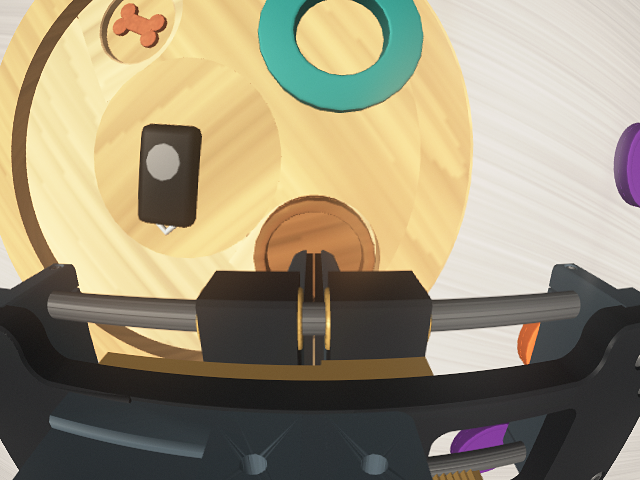

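The fingertips (~(315,265)) are over the cover's dish. I'll descend to about 4 mm above the dish floor.

Request:
play_rows([
  [0, 0, -0.007, 0, 0],
  [0, 0, -0.014, 0, 0],
  [0, 0, -0.021, 0, 0],
  [0, 0, -0.026, 0, 0],
  [0, 0, -0.03, 0, 0],
  [0, 0, -0.033, 0, 0],
  [0, 0, -0.035, 0, 0],
  [0, 0, -0.035, 0, 0],
])

```text
time_s: 4.87
ee_pos: [522.2, 20.7, 24.6]
ee_rot: [-9.2, 90.0, -171.4]
force: [0.6, 0.2, 0.4]
gripper_width: 0.4
```

Run:
```python
from h import *
from workcell import sensors
np.set_printoptions(precision=2,suppress=True)
s=sensors.state(); print(s["time_s"],s["ee_pos"],s["force"])
# path: start angle, tool lead
c=np.array([554.5,109.8]); p0=np.array([522.4,20.7])
def P(a,r=95): return c+r*np.array([np.cos(np.radians(a)),np.sin(np.radians(a))])
for a in [-109.5]+list(range(-120,-321,-5)): print(a,np.round((P(a)-p0)/1000,4))
```

```text
4.8667 [522.18  20.75  24.57] [0.6  0.19 0.41]
-109.5 [ 0. -0.]
-120 [-0.02  0.01]
-125 [-0.02  0.01]
-130 [-0.03  0.02]
-135 [-0.04  0.02]
-140 [-0.04  0.03]
-145 [-0.05  0.03]
-150 [-0.05  0.04]
-155 [-0.05  0.05]
-160 [-0.06  0.06]
-165 [-0.06  0.06]
-170 [-0.06  0.07]
-175 [-0.06  0.08]
-180 [-0.06  0.09]
-185 [-0.06  0.1 ]
-190 [-0.06  0.11]
-195 [-0.06  0.11]
-200 [-0.06  0.12]
-205 [-0.05  0.13]
-210 [-0.05  0.14]
-215 [-0.05  0.14]
-220 [-0.04  0.15]
-225 [-0.04  0.16]
-230 [-0.03  0.16]
-235 [-0.02  0.17]
-240 [-0.02  0.17]
-245 [-0.01  0.18]
-250 [-0.    0.18]
-255 [0.01 0.18]
-260 [0.02 0.18]
-265 [0.02 0.18]
-270 [0.03 0.18]
-275 [0.04 0.18]
-280 [0.05 0.18]
-285 [0.06 0.18]
-290 [0.06 0.18]
-295 [0.07 0.18]
-300 [0.08 0.17]
-305 [0.09 0.17]
-310 [0.09 0.16]
-315 [0.1  0.16]
-320 [0.1  0.15]
```

```bash
cat > path.py <<'E'
import numpy as np,sys
c=np.array([554.5,109.8])
def P(a,r=95): return c+r*np.array([np.cos(np.radians(a)),np.sin(np.radians(a))])
def call(p,a0,a1,r=95):
    print(a0,a1,[[*np.round((P(a,r)-p)/1000,4).tolist(),0,0,0] for a in np.linspace(a0,a1,9)[1:]]); return P(a1,r)
if __name__=="__main__":
    p=np.array([522.4,20.7])
    p=call(p,-109.5,-119.5)
    for k in range(9): p=call(p,-119.5-20*k,-139.5-20*k)
E
python3 path.py
```

```text
-109.5 -119.5 [[-0.0016, 0.0003, 0, 0, 0], [-0.0035, 0.001, 0, 0, 0], [-0.0054, 0.0018, 0, 0, 0], [-0.0073, 0.0027, 0, 0, 0], [-0.0092, 0.0035, 0, 0, 0], [-0.011, 0.0045, 0, 0, 0], [-0.0129, 0.0054, 0, 0, 0], [-0.0147, 0.0064, 0, 0, 0]]
-119.5 -139.5 [[-0.0036, 0.0021, 0, 0, 0], [-0.007, 0.0044, 0, 0, 0], [-0.0104, 0.0068, 0, 0, 0], [-0.0136, 0.0094, 0, 0, 0], [-0.0168, 0.0121, 0, 0, 0], [-0.0198, 0.0149, 0, 0, 0], [-0.0227, 0.0179, 0, 0, 0], [-0.0255, 0.021, 0, 0, 0]]
-139.5 -159.5 [[-0.0026, 0.0032, 0, 0, 0], [-0.0051, 0.0065, 0, 0, 0], [-0.0074, 0.01, 0, 0, 0], [-0.0096, 0.0135, 0, 0, 0], [-0.0116, 0.0171, 0, 0, 0], [-0.0135, 0.0208, 0, 0, 0], [-0.0152, 0.0246, 0, 0, 0], [-0.0167, 0.0284, 0, 0, 0]]
-159.5 -179.5 [[-0.0014, 0.0039, 0, 0, 0], [-0.0026, 0.0079, 0, 0, 0], [-0.0036, 0.0119, 0, 0, 0], [-0.0044, 0.016, 0, 0, 0], [-0.0051, 0.02, 0, 0, 0], [-0.0056, 0.0242, 0, 0, 0], [-0.0059, 0.0283, 0, 0, 0], [-0.006, 0.0324, 0, 0, 0]]
-179.5 -199.5 [[0.0001, 0.0041, 0, 0, 0], [0.0003, 0.0083, 0, 0, 0], [0.0007, 0.0124, 0, 0, 0], [0.0013, 0.0165, 0, 0, 0], [0.0021, 0.0206, 0, 0, 0], [0.0
[... 533 characters left out ...]
0]]
-239.5 -259.5 [[0.0036, 0.002, 0, 0, 0], [0.0073, 0.0039, 0, 0, 0], [0.0111, 0.0056, 0, 0, 0], [0.0149, 0.0071, 0, 0, 0], [0.0189, 0.0085, 0, 0, 0], [0.0228, 0.0097, 0, 0, 0], [0.0268, 0.0107, 0, 0, 0], [0.0309, 0.0116, 0, 0, 0]]
-259.5 -279.5 [[0.0041, 0.0007, 0, 0, 0], [0.0082, 0.0012, 0, 0, 0], [0.0123, 0.0015, 0, 0, 0], [0.0165, 0.0016, 0, 0, 0], [0.0206, 0.0015, 0, 0, 0], [0.0248, 0.0013, 0, 0, 0], [0.0289, 0.0009, 0, 0, 0], [0.033, 0.0003, 0, 0, 0]]
-279.5 -299.5 [[0.0041, -0.0008, 0, 0, 0], [0.0081, -0.0017, 0, 0, 0], [0.0121, -0.0028, 0, 0, 0], [0.016, -0.0041, 0, 0, 0], [0.0199, -0.0056, 0, 0, 0], [0.0237, -0.0073, 0, 0, 0], [0.0274, -0.0091, 0, 0, 0], [0.0311, -0.011, 0, 0, 0]]
```

Request:
play_rows([
  [-0.0016, 0.0003, 0, 0, 0],
  [-0.0035, 0.001, 0, 0, 0],
  [-0.0054, 0.0018, 0, 0, 0],
  [-0.0073, 0.0027, 0, 0, 0],
  [-0.0092, 0.0035, 0, 0, 0],
  [-0.011, 0.0045, 0, 0, 0],
  [-0.013, 0.0054, 0, 0, 0],
  [-0.0147, 0.0064, 0, 0, 0],
])

```text
time_s: 5.53
ee_pos: [507.6, 27.2, 25.1]
ee_rot: [142.5, 90.0, -19.6]
force: [0.2, 0.8, 0.3]
gripper_width: 0.3
```

Request:
play_rows([
  [-0.0036, 0.0021, 0, 0, 0],
  [-0.007, 0.0044, 0, 0, 0],
  [-0.0104, 0.0068, 0, 0, 0],
  [-0.0136, 0.0094, 0, 0, 0],
  [-0.0168, 0.0121, 0, 0, 0],
  [-0.0198, 0.0149, 0, 0, 0],
  [-0.0227, 0.0179, 0, 0, 0],
  [-0.0255, 0.021, 0, 0, 0],
])

```text
time_s: 6.2
ee_pos: [481.9, 48.4, 25.0]
ee_rot: [102.7, 90.0, -59.4]
force: [0.6, -0.3, 0.0]
gripper_width: 0.2
```

Run:
```python
from h import *
from workcell import sensors, grab_frame
np.set_printoptions(precision=2,suppress=True)
f=grab_frame("wrist"); s=sensors.state(); cv2.imwrite("pics/w3.png",f["img"]);print(s["time_s"],s["ee_pos"],s["force"])
```

```text
6.25 [481.19  48.81  24.91] [-0.01  0.69 -0.67]
```

View pics/w3.png

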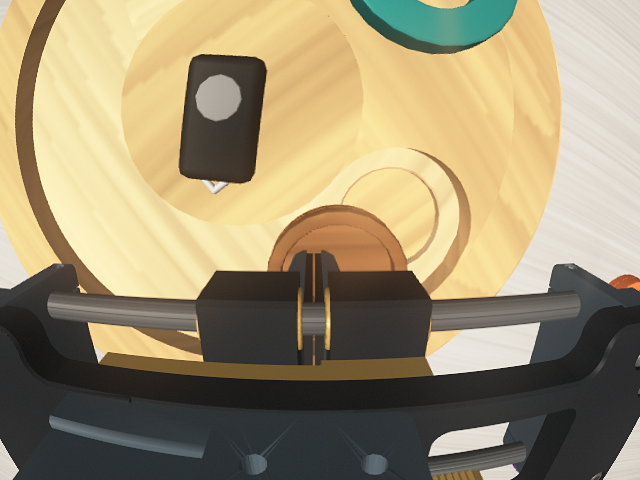

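The cover (at ~(338,250)) is following, the empty well is uncovered at (390,205), and the forces are under 1 N. I'll continue.

Request:
play_rows([
  [-0.0026, 0.0032, 0, 0, 0],
  [-0.0051, 0.0065, 0, 0, 0],
  [-0.0074, 0.01, 0, 0, 0],
  [-0.0096, 0.0135, 0, 0, 0],
  [-0.0116, 0.0171, 0, 0, 0],
  [-0.0135, 0.0208, 0, 0, 0],
  [-0.0152, 0.0246, 0, 0, 0],
  [-0.0167, 0.0284, 0, 0, 0],
])

```text
time_s: 6.92
ee_pos: [465.2, 76.9, 25.0]
ee_rot: [20.0, 90.0, -142.1]
force: [-0.1, 0.2, 0.3]
gripper_width: 0.7
```

Request:
play_rows([
  [-0.0014, 0.0039, 0, 0, 0],
  [-0.0026, 0.0079, 0, 0, 0],
  [-0.0036, 0.0119, 0, 0, 0],
  [-0.0044, 0.016, 0, 0, 0],
  [-0.0051, 0.02, 0, 0, 0],
  [-0.0056, 0.0242, 0, 0, 0],
  [-0.0059, 0.0283, 0, 0, 0],
  [-0.006, 0.0324, 0, 0, 0],
])

```text
time_s: 7.58
ee_pos: [459.4, 109.3, 24.9]
ee_rot: [16.3, 90.0, -145.8]
force: [-0.5, -0.9, -0.3]
gripper_width: 0.6
```

Request:
play_rows([
  [0.0001, 0.0041, 0, 0, 0],
  [0.0003, 0.0083, 0, 0, 0],
  [0.0007, 0.0124, 0, 0, 0],
  [0.0013, 0.0165, 0, 0, 0],
  [0.0021, 0.0206, 0, 0, 0],
  [0.003, 0.0246, 0, 0, 0],
  [0.0041, 0.0286, 0, 0, 0],
  [0.0054, 0.0325, 0, 0, 0],
])

```text
time_s: 8.25
ee_pos: [465.0, 141.8, 25.0]
ee_rot: [59.7, 90.0, -102.4]
force: [-1.2, -0.3, 0.6]
gripper_width: 0.7
```

Run:
```python
from h import *
from workcell import sensors, grab_frame
np.set_printoptions(precision=2,suppress=True)
f=grab_frame("wrist"); s=sensors.state(); cv2.imwrite("pics/w4.png",f["img"]);print(s["time_s"],s["ee_pos"],s["force"])
```

```text
8.3 [465.54 142.42  25.04] [-0.18  0.32  0.34]
```

View pics/w4.png

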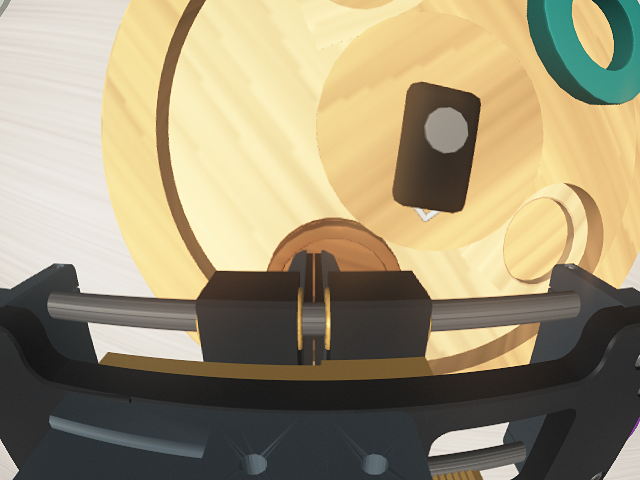

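The cover (at ~(335,255)) is still with the fingers, past half-way, with forces around 1 N.

Request:
play_rows([
  [0.0015, 0.0039, 0, 0, 0],
  [0.0031, 0.0077, 0, 0, 0],
  [0.0049, 0.0114, 0, 0, 0],
  [0.0069, 0.0151, 0, 0, 0],
  [0.009, 0.0186, 0, 0, 0],
  [0.0113, 0.0221, 0, 0, 0],
  [0.0137, 0.0255, 0, 0, 0],
  [0.0162, 0.0287, 0, 0, 0],
])

```text
time_s: 8.97
ee_pos: [481.3, 170.5, 24.9]
ee_rot: [53.4, 90.0, -108.7]
force: [0.1, -0.2, 0.4]
gripper_width: 0.3
```

Request:
play_rows([
  [0.0027, 0.0031, 0, 0, 0],
  [0.0055, 0.0062, 0, 0, 0],
  [0.0085, 0.0091, 0, 0, 0],
  [0.0116, 0.0118, 0, 0, 0],
  [0.0148, 0.0144, 0, 0, 0],
  [0.0181, 0.0169, 0, 0, 0],
  [0.0216, 0.0192, 0, 0, 0],
  [0.0251, 0.0214, 0, 0, 0],
])

```text
time_s: 9.63
ee_pos: [506.6, 191.7, 25.0]
ee_rot: [88.8, 90.0, -73.3]
force: [0.1, 0.7, 0.1]
gripper_width: 0.4
```

Request:
play_rows([
  [0.0036, 0.002, 0, 0, 0],
  [0.0073, 0.0039, 0, 0, 0],
  [0.0111, 0.0056, 0, 0, 0],
  [0.0149, 0.0071, 0, 0, 0],
  [0.0189, 0.0085, 0, 0, 0],
  [0.0228, 0.0097, 0, 0, 0],
  [0.0268, 0.0107, 0, 0, 0],
  [0.0309, 0.0116, 0, 0, 0],
])

```text
time_s: 10.3
ee_pos: [537.5, 203.2, 25.0]
ee_rot: [39.2, 90.0, -122.9]
force: [-0.3, 0.3, -0.1]
gripper_width: 0.4
```

Request:
play_rows([
  [0.0041, 0.0007, 0, 0, 0],
  [0.0082, 0.0012, 0, 0, 0],
  [0.0123, 0.0015, 0, 0, 0],
  [0.0165, 0.0016, 0, 0, 0],
  [0.0206, 0.0015, 0, 0, 0],
  [0.0248, 0.0013, 0, 0, 0],
  [0.0289, 0.0009, 0, 0, 0],
  [0.033, 0.0003, 0, 0, 0],
])

```text
time_s: 10.97
ee_pos: [570.5, 203.4, 25.0]
ee_rot: [98.0, 90.0, -64.1]
force: [-0.0, 0.7, 0.2]
gripper_width: 0.3
```

Run:
```python
from h import *
from workcell import sensors, grab_frame
np.set_printoptions(precision=2,suppress=True)
f=grab_frame("wrist"); s=sensors.state(); cv2.imwrite("pics/w5.png",f["img"]);print(s["time_s"],s["ee_pos"],s["force"])
f=grab_frame("top"); cv2.imwrite("pics/t5.png",cv2.resize(f["img"][140:310,190:420],None,fx=3.4,fy=3.4))
```

```text
11.0167 [571.51 203.35  25.04] [ 1.49  0.2  -0.16]
```

View pics/w5.png

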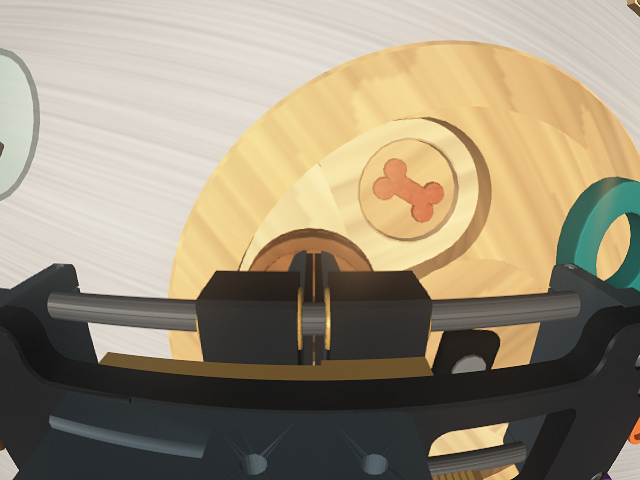

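The cover is at ~(312,270) and the biscuit well is ahead at (408,190), biscuit in place. I'll measure the well from here.

Run:
```python
from h import *
from workcell import sensors, grab_frame, finder
np.set_printoptions(precision=1,suppress=True)
s=sensors.state(); f=grab_frame("wrist")
print(f["img"].shape, s["time_s"])
print(wplane(f,s,[[408,190]],14), [(r["conf"],r["point"],wplane(f,s,r["point"],14)) for r in finder.spot_point(f,"well_a")])
# hand-read well rim points: left, top, right, bottom
P=wplane(f,s,[[359,190],[405,138],[457,185],[410,241],[372,155],[445,220]],14); print(P,circ(P,26))
# groove end wall, top edge at z=30
P=wplane(f,s,[[490,185],[478,140],[441,118]],30); print(P,circ(P,37.5,[627,172]))
# biscuit
print(wplane(f,s,[[408,190]],12))
# board edge
P=wplane(f,s,[[453,40],[360,56],[280,110],[215,190],[185,240]],30); print(P,circ(P,165,[554,110]))
from path import c,P as Q
print(Q(40.5))
```

```text
(480, 640, 3) 11.0667
[[628.5 172.5]] [(0.67, [409.4, 190.1], array([[628.7, 171.8]]))]
[[620.4 196.4]
 [652.7 182.9]
 [639.8 148. ]
 [603.7 161.8]
 [639.1 195.9]
 [620.3 147.5]] (array([628.7, 171.8]), np.float64(0.4548801833461432))
[[645.8 138. ]
 [663.8 152.2]
 [666.4 173.4]] (array([629.6, 171.2]), np.float64(1.0267115200305792))
[[628.4 171.9]]
[[704.9 179.1]
 [680.3 217.8]
 [645.5 243.9]
 [602.  262.2]
 [573.9 270.9]] (array([557.5, 105.2]), np.float64(1.2949259806676585))
[626.7 171.5]
```

View pics/t5.png

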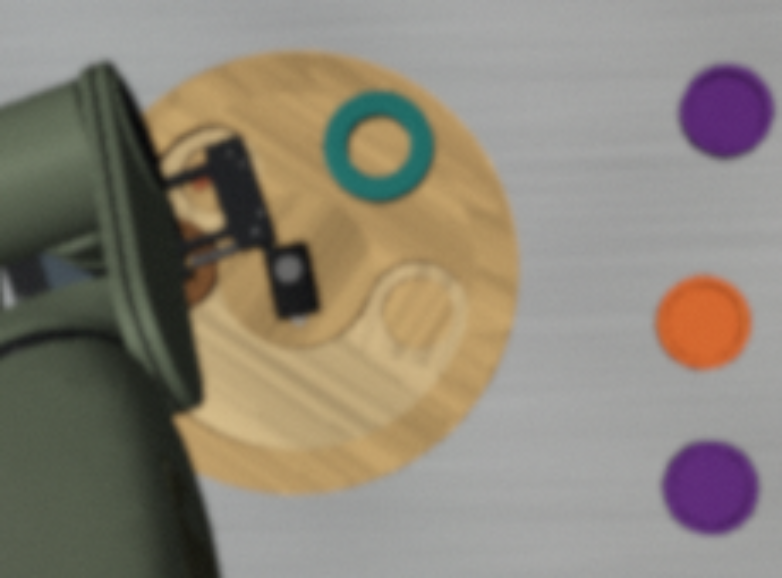

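Request:
play_rows([
  [0.0041, -0.0008, 0, 0, 0],
  [0.0081, -0.0017, 0, 0, 0],
  [0.0121, -0.0028, 0, 0, 0],
  [0.016, -0.0041, 0, 0, 0],
  [0.0199, -0.0056, 0, 0, 0],
  [0.0237, -0.0073, 0, 0, 0],
  [0.0274, -0.0091, 0, 0, 0],
  [0.0311, -0.011, 0, 0, 0],
])

```text
time_s: 11.83
ee_pos: [601.6, 192.2, 24.9]
ee_rot: [53.9, 90.0, -108.3]
force: [0.1, 0.5, 0.4]
gripper_width: 0.4
```

Run:
```python
from h import *
from workcell import sensors, grab_frame
np.set_printoptions(precision=2,suppress=True)
f=grab_frame("wrist"); s=sensors.state(); cv2.imwrite("pics/w6.png",f["img"]);print(s["time_s"],s["ee_pos"],s["force"])
from path import *
p=P(-299.5); p=call(p,-299.5,-311.5); p=call(p,-311.5,-317.5);p=call(p,-317.5,-321.5);p=call(p,-321.5,-325.5)
```

```text
11.8833 [602.46 191.86  25.01] [ 0.08 -0.27  0.36]
-299.5 -311.5 [[0.0021, -0.0013, 0, 0, 0], [0.0043, -0.0026, 0, 0, 0], [0.0063, -0.0039, 0, 0, 0], [0.0084, -0.0053, 0, 0, 0], [0.0104, -0.0068, 0, 0, 0], [0.0124, -0.0083, 0, 0, 0], [0.0143, -0.0099, 0, 0, 0], [0.0162, -0.0115, 0, 0, 0]]
-311.5 -317.5 [[0.0009, -0.0008, 0, 0, 0], [0.0018, -0.0017, 0, 0, 0], [0.0027, -0.0025, 0, 0, 0], [0.0036, -0.0034, 0, 0, 0], [0.0045, -0.0043, 0, 0, 0], [0.0054, -0.0052, 0, 0, 0], [0.0062, -0.0061, 0, 0, 0], [0.0071, -0.007, 0, 0, 0]]
-317.5 -321.5 [[0.0006, -0.0006, 0, 0, 0], [0.0011, -0.0012, 0, 0, 0], [0.0017, -0.0019, 0, 0, 0], [0.0022, -0.0025, 0, 0, 0], [0.0027, -0.0031, 0, 0, 0], [0.0033, -0.0038, 0, 0, 0], [0.0038, -0.0044, 0, 0, 0], [0.0043, -0.005, 0, 0, 0]]
-321.5 -325.5 [[0.0005, -0.0007, 0, 0, 0], [0.001, -0.0013, 0, 0, 0], [0.0015, -0.002, 0, 0, 0], [0.002, -0.0026, 0, 0, 0], [0.0025, -0.0033, 0, 0, 0], [0.003, -0.004, 0, 0, 0], [0.0035, -0.0046, 0, 0, 0], [0.0039, -0.0053, 0, 0, 0]]
```

View pics/w6.png

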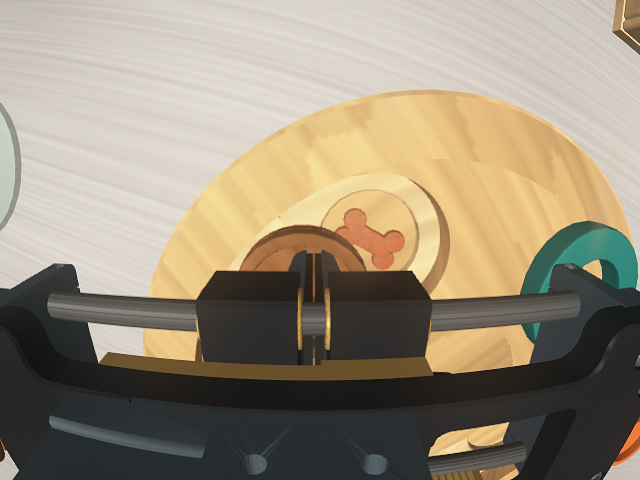

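The cover (at ~(305,265)) is closing on the well at (369,230). From here I go slower, watching the force.

Request:
play_rows([
  [0.0021, -0.0013, 0, 0, 0],
  [0.0043, -0.0026, 0, 0, 0],
  [0.0063, -0.0039, 0, 0, 0],
  [0.0084, -0.0053, 0, 0, 0],
  [0.0104, -0.0068, 0, 0, 0],
  [0.0124, -0.0083, 0, 0, 0],
  [0.0143, -0.0099, 0, 0, 0],
  [0.0162, -0.0115, 0, 0, 0],
])

```text
time_s: 12.55
ee_pos: [617.6, 180.7, 25.0]
ee_rot: [101.2, 90.0, -60.9]
force: [-0.6, 0.3, 0.0]
gripper_width: 0.7
```

Request:
play_rows([
  [0.0009, -0.0008, 0, 0, 0],
  [0.0018, -0.0017, 0, 0, 0],
  [0.0027, -0.0025, 0, 0, 0],
  [0.0036, -0.0034, 0, 0, 0],
  [0.0045, -0.0043, 0, 0, 0],
  [0.0054, -0.0052, 0, 0, 0],
  [0.0062, -0.0061, 0, 0, 0],
  [0.0071, -0.007, 0, 0, 0],
])

```text
time_s: 13.22
ee_pos: [624.5, 173.8, 25.0]
ee_rot: [57.4, 90.0, -104.7]
force: [-0.3, -0.3, 0.4]
gripper_width: 0.4
```

Run:
```python
from h import *
from workcell import sensors, grab_frame
np.set_printoptions(precision=2,suppress=True)
f=grab_frame("wrist"); s=sensors.state(); cv2.imwrite("pics/w7.png",f["img"]);print(s["time_s"],s["ee_pos"],s["force"])
```

```text
13.2667 [624.78 173.65  24.97] [-0.58 -0.89  1.11]
```

View pics/w7.png

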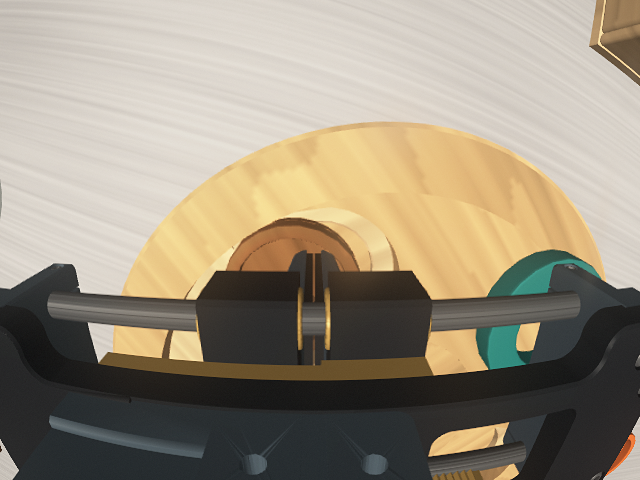

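The gap to the end wall still shows at (375,240), so the cover has around 12 mm to go.

Request:
play_rows([
  [0.0006, -0.0006, 0, 0, 0],
  [0.0011, -0.0012, 0, 0, 0],
  [0.0017, -0.0019, 0, 0, 0],
  [0.0022, -0.0025, 0, 0, 0],
  [0.0027, -0.0031, 0, 0, 0],
  [0.0033, -0.0038, 0, 0, 0],
  [0.0038, -0.0044, 0, 0, 0],
  [0.0043, -0.005, 0, 0, 0],
])

```text
time_s: 13.93
ee_pos: [628.8, 168.8, 25.0]
ee_rot: [98.2, 90.0, -64.0]
force: [-0.8, 0.5, -0.0]
gripper_width: 0.4
```

Run:
```python
from h import *
from workcell import sensors, grab_frame
np.set_printoptions(precision=2,suppress=True)
f=grab_frame("wrist"); s=sensors.state(); cv2.imwrite("pics/w8.png",cv2.resize(f["img"][180:300,160:480],None,fx=2.5,fy=2.5));print(s["time_s"],s["ee_pos"],s["force"])
```

```text
13.9833 [629.   168.71  24.97] [0.57 0.4  0.32]
```

View pics/w8.png

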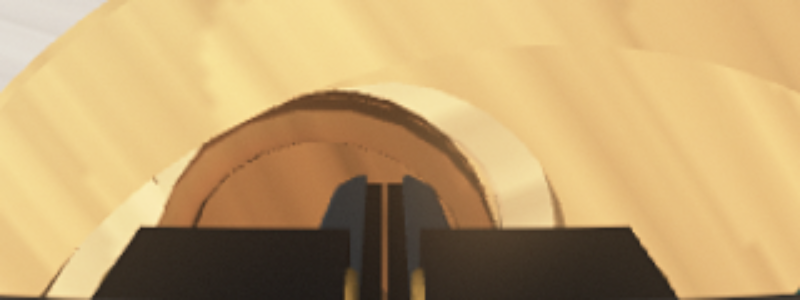

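Request:
play_rows([
  [0.0005, -0.0007, 0, 0, 0],
  [0.001, -0.0013, 0, 0, 0],
  [0.0015, -0.002, 0, 0, 0],
  [0.002, -0.0026, 0, 0, 0],
  [0.0025, -0.0033, 0, 0, 0],
  [0.003, -0.004, 0, 0, 0],
  [0.0035, -0.0046, 0, 0, 0],
  [0.0039, -0.0053, 0, 0, 0],
])

```text
time_s: 14.65
ee_pos: [632.8, 163.5, 25.0]
ee_rot: [88.0, 90.0, -74.1]
force: [-0.5, -0.5, 0.2]
gripper_width: 0.5
```

Run:
```python
from h import *
from workcell import sensors, grab_frame
np.set_printoptions(precision=2,suppress=True)
f=grab_frame("wrist"); s=sensors.state(); cv2.imwrite("pics/w9.png",cv2.resize(f["img"][180:300,160:480],None,fx=2.5,fy=2.5));print(s["time_s"],s["ee_pos"],s["force"])
from path import *
p=P(-325.5)
for a in (-325.5,-328.5): p=call(p,a,a-3)
```

```text
14.7 [632.86 163.41  24.97] [ 0.37  0.68 -1.04]
-325.5 -328.5 [[0.0004, -0.0005, 0, 0, 0], [0.0007, -0.001, 0, 0, 0], [0.001, -0.0015, 0, 0, 0], [0.0014, -0.0021, 0, 0, 0], [0.0017, -0.0026, 0, 0, 0], [0.0021, -0.0031, 0, 0, 0], [0.0024, -0.0036, 0, 0, 0], [0.0027, -0.0042, 0, 0, 0]]
-328.5 -331.5 [[0.0003, -0.0005, 0, 0, 0], [0.0006, -0.0011, 0, 0, 0], [0.001, -0.0016, 0, 0, 0], [0.0013, -0.0021, 0, 0, 0], [0.0016, -0.0027, 0, 0, 0], [0.0019, -0.0032, 0, 0, 0], [0.0022, -0.0038, 0, 0, 0], [0.0025, -0.0043, 0, 0, 0]]
```

View pics/w9.png

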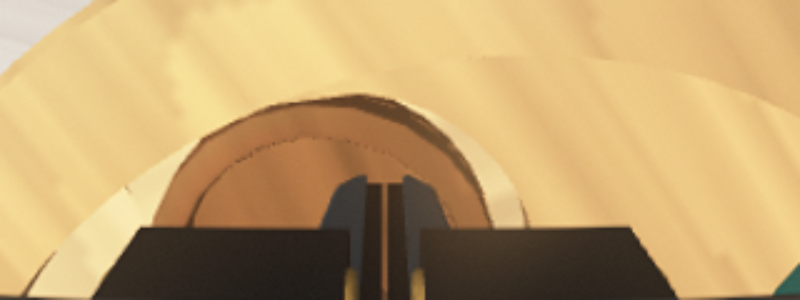

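The gap is down to about 32 px in the crop (~6 mm).

Request:
play_rows([
  [0.0004, -0.0005, 0, 0, 0],
  [0.0007, -0.001, 0, 0, 0],
  [0.001, -0.0015, 0, 0, 0],
  [0.0014, -0.0021, 0, 0, 0],
  [0.0017, -0.0026, 0, 0, 0],
  [0.0021, -0.0031, 0, 0, 0],
  [0.0024, -0.0036, 0, 0, 0],
  [0.0027, -0.0042, 0, 0, 0],
])

```text
time_s: 15.37
ee_pos: [635.4, 159.4, 25.0]
ee_rot: [22.0, 90.0, -140.1]
force: [-0.1, -0.1, -0.4]
gripper_width: 0.3
```

Run:
```python
from h import *
from workcell import sensors, grab_frame
np.set_printoptions(precision=2,suppress=True)
f=grab_frame("wrist"); s=sensors.state(); cv2.imwrite("pics/w10.png",cv2.resize(f["img"][180:300,160:480],None,fx=2.5,fy=2.5));print(s["time_s"],s["ee_pos"],s["force"])
```

```text
15.4167 [635.47 159.27  24.98] [ 0.01 -0.08 -0.2 ]
```

View pics/w10.png

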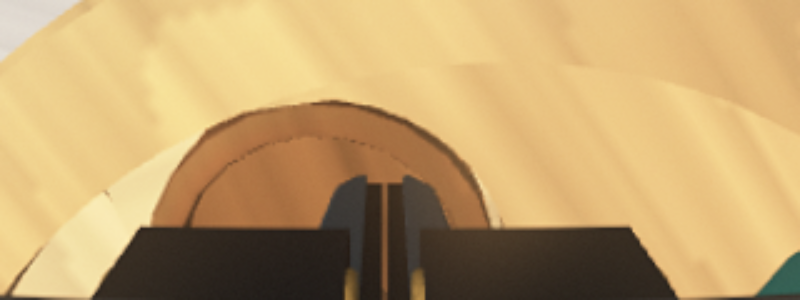

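About 1–2 mm of gap is left, so I make one small step.

Request:
play_rows([
  [0.0002, -0.0003, 0, 0, 0],
  [0.0004, -0.0006, 0, 0, 0],
  [0.0005, -0.0009, 0, 0, 0],
  [0.0007, -0.0012, 0, 0, 0],
  [0.0008, -0.0014, 0, 0, 0],
  [0.0009, -0.0016, 0, 0, 0],
  [0.001, -0.0018, 0, 0, 0],
  [0.001, -0.0018, 0, 0, 0],
])

```text
time_s: 16.08
ee_pos: [636.2, 157.7, 25.0]
ee_rot: [-39.5, 90.0, 158.3]
force: [-0.9, 1.8, -0.6]
gripper_width: 0.3
```

Run:
```python
from h import *
from workcell import sensors, grab_frame
np.set_printoptions(precision=2,suppress=True)
f=grab_frame("wrist"); s=sensors.state(); cv2.imwrite("pics/w11.png",cv2.resize(f["img"][180:300,160:480],None,fx=2.5,fy=2.5));print(s["time_s"],s["ee_pos"],s["force"])
```

```text
16.1333 [636.24 157.72  24.93] [-1.59  1.1  -0.26]
```

View pics/w11.png

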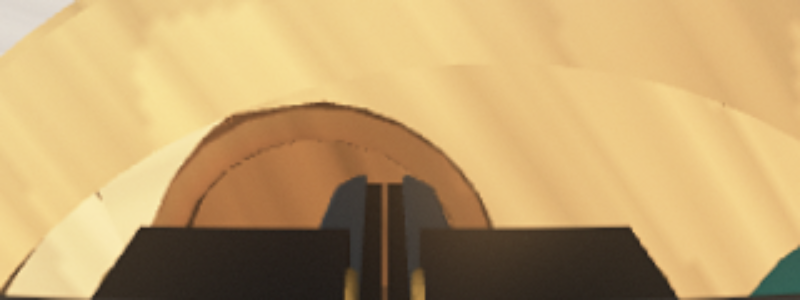

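The gap is closed and the reaction is about 2 N, so the cover is home. I'll ease back toward the dish centre, then lift straight up.

Request:
play_rows([
  [-0.001, 0.002, 0, 0, 0],
  [-0.002, 0.0035, 0, 0, 0],
  [-0.003, 0.005, 0, 0, 0],
  [-0.003, 0.005, 0, 0, 0],
  [-0.003, 0.005, 0.005, 0, 0],
  [-0.003, 0.005, 0.015, 0, 0],
  [-0.003, 0.005, 0.03, 0, 0],
  [-0.003, 0.005, 0.05, 0, 0],
])

```text
time_s: 16.8
ee_pos: [632.8, 162.3, 75.2]
ee_rot: [1.1, 89.9, -161.0]
force: [-0.8, -0.4, -0.5]
gripper_width: 0.6
```

Request:
play_rows([
  [-0.01, -0.01, 0.02, 0, 0],
  [-0.03, -0.03, 0.045, 0, 0],
  [-0.05, -0.05, 0.07, 0, 0],
  [-0.07, -0.07, 0.1, 0, 0],
  [-0.09, -0.09, 0.13, 0, 0],
  [-0.1, -0.1, 0.15, 0, 0],
  [-0.1, -0.1, 0.15, 0, 0],
  [-0.1, -0.1, 0.15, 0, 0],
])

```text
time_s: 17.47
ee_pos: [533.9, 62.2, 227.4]
ee_rot: [168.3, 89.7, 6.1]
force: [-0.7, -0.6, -0.9]
gripper_width: 0.5
```

Run:
```python
from h import *
from workcell import sensors, grab_frame
np.set_printoptions(precision=2,suppress=True)
f=grab_frame("wrist"); s=sensors.state(); print(s["time_s"],s["ee_pos"],s["force"],s["qvel"])
img=f["img"]; cv2.imwrite("pics/w12.png",img)
hsv=cv2.cvtColor(img,cv2.COLOR_BGR2HSV); m=cv2.inRange(hsv,(0,100,40),(16,255,215)); m[260:]=0
for c in sorted(cv2.findContours(m,0,cv2.CHAIN_APPROX_NONE)[0],key=cv2.contourArea)[-4:]:
    W=wplane(f,s,c[:,0],30); print(cv2.contourArea(c),c[:,0].mean(0),circ(W),cv2.minEnclosingCircle(W.astype(np.float32)))
```

```text
17.5167 [533.56  62.61 225.65] [ 0.04 -0.44 -0.1 ] [ 0.68  2.27  1.08  0.01 -0.17 -0.06]
703.0 [631.86  33.86] (array([ 889.23, -239.24,   40.59]), np.float64(12.478363888628042)) ((903.3782958984375, -263.6507873535156), 57.200157165527344)
1891.0 [ 11.32 211.34] (array([422.77, 442.86,  42.49]), np.float64(15.913397762139281)) ((408.10028076171875, 440.3372802734375), 69.11862182617188)
3574.0 [549.15  38.23] (array([1324.61,  -96.12,  525.12]), np.float64(15.675906787812428)) ((819.40673828125, -148.4594268798828), 131.17259216308594)
4541.5 [193.62 136.34] (array([547.53, 133.13, 108.18]), np.float64(17.0324340206454)) ((551.4042358398438, 174.09423828125), 112.02638244628906)
```

View pics/w12.png

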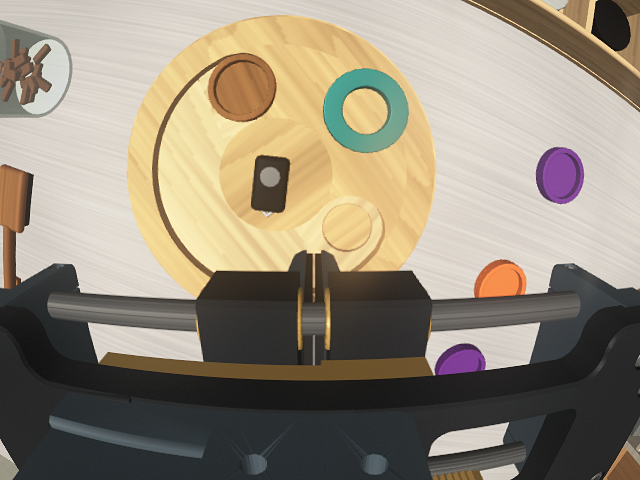

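The cover is at (242,86), flat at the groove's end. The clicker (270,183) and ring (366,110) are still in place, and the empty well is at (347,227). Last comes a close crop and a position check.

Run:
```python
from h import *
from workcell import sensors, grab_frame, finder
np.set_printoptions(precision=1,suppress=True)
s=sensors.state(); f=grab_frame("wrist"); img=f["img"]
cv2.imwrite("pics/w13.png",cv2.resize(img[30:150,170:310],None,fx=5,fy=5,interpolation=cv2.INTER_CUBIC))
print(s["ee_pos"],s["force"])
print([(r["conf"],r["point"],wplane(f,s,r["point"],14)) for r in finder.spot_point(f,"cover")])
crim=[[208,86],[242,53],[276,86],[240,121],[219,62],[266,62],[265,111],[217,109]]
print("cover",circ(wplane(f,s,crim,30),35))
wb=[[323,227],[347,204],[371,227],[347,250]]
print("wellB",circ(wplane(f,s,wb,14),26))
b=[[280,15],[435,170],[127,170],[200,36],[390,60],[410,235],[170,267]]
print("board",circ(wplane(f,s,b,30),165,[555,110]))
t=grab_frame("top"); cv2.imwrite("pics/t13.png",t["img"])
for l in("jar","bowl","brush","dispenser","ring","clicker","board"): print(l,[r["point"] for r in finder.spot_point(t,l)][:1])
```

```text
[533.6  62.6 225.6] [ 0.  -0.4 -0.1]
[(0.84, [458.9, 362.9], array([[ 395.2, -181.2]])), (0.61, [246.6, 88.6], array([[629.3, 166.4]])), (0.6, [555.9, 173.6], array([[ 664.1, -201.1]]))]
cover (array([628.9, 168.8]), np.float64(0.7971149293429969))
wellB (array([521.5,  21.9]), np.float64(0.5302414870409096))
board (array([552.6, 111.2]), np.float64(6.056010594086698))
jar [[147.3, 210.7]]
bowl [[501.6, 223.3]]
brush [[145.2, 295.2]]
dispenser [[514.8, 264.4]]
ring [[298.9, 181.9]]
clicker []
board []
```

View pics/w13.png

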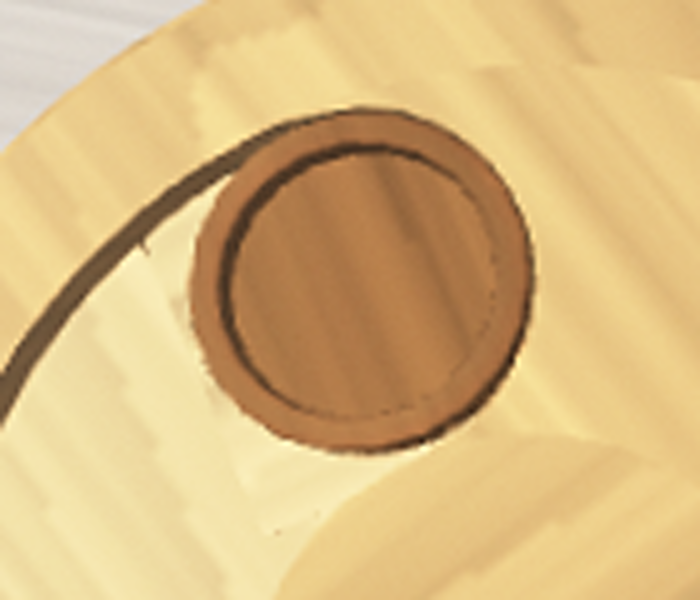

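View pics/t13.png

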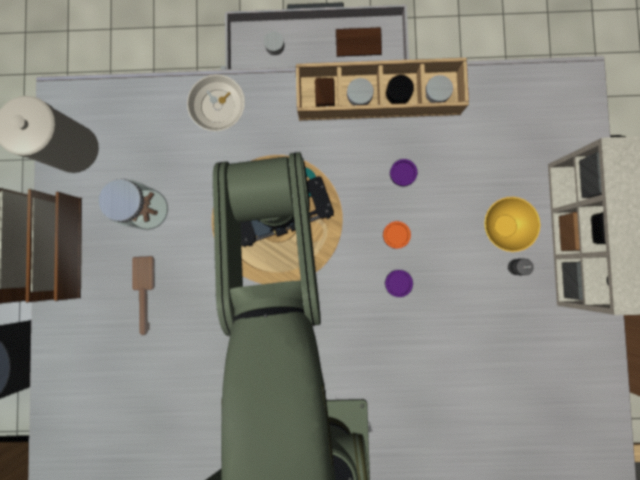

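The cover sits flat against the end wall, about 3 mm from the measured well centre, which fits the play. Nothing else has moved in the top view.

```bash
python3 -c "
from workcell import job_done
print(job_done())"
```

```text
the job is handed in; nothing more can be done
None
```

I set the shut fingertips in the brown cover's dish and traced the groove round to the end with the biscuit. The cover stopped against the end wall with about 2 N of reaction. I then eased back, lifted clear and handed the job in at about 17.6 s of the 51 s.

- **Cover position:** it lies flush and flat at the end wall. Its fitted centre is about 3 mm from the well centre I measured earlier (limit 6 mm). The network's estimate put it about 5 mm off, which is looser, but the closed gap at the end wall agrees with the fit.
- **Forces:** the readings at the end of each move stayed at about 2 N or less. I did not see peaks between readings.
- **Biscuit:** it was last seen down in its well before the cover went over it. It is hidden now, so I could not check it again.
- **Everything else:** in the last pictures the ring, clicker, jar, bowl, brush and dispenser look where they were. The board looked unmoved in the overhead picture late in the slide. After that, a refit of the empty well came within about 1.5 mm of its starting position.
- **Checks that failed:** the last fit of the board's outline was poor (6 mm residual), so I did not rely on it. In the last overhead picture the arm hid the board and clicker from the finder.

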